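# Open the dial lock of the knife case and hand over its shackle

## Task

The knife case is locked. Turn the lock's dial clockwise, bringing its red pointer to the green mark and feeling for the notch where the bolt clicks in and the dial stops; then pull the U-shaped shackle straight up out of the lock and hold it upright, legs down, over the middle of the hand-over tray with the leg tips about 15 cm above the tray. Finish while still holding it there, leave the lock unlocked, and do not disturb the other kitchen things.

Things in the scene. Friction and masses are not known exactly. Their poses are not given: they have to be found in the camera images.
- case: Fixed flat aluminium knife case with a grey lid and, along its front, a blue lock housing 64 (x) by 194 mm (y, -90 to +104), top at 45 mm. Origin on the counter under the middle of the housing (x 0). The case lies at x 32 to 210, y +-143 mm, lid top at 48 mm. Dial axis at y -50, shackle holes at y +35 and +80 mm. Its yaw varies; it may stand on the robot's left or right.
- dial_axis (a point): Point on the dial's upright axis, 76 mm above the counter, axes of the case: a good TCP position for pinching the grip bar from above. The dial is a black disc 52 mm across, 8 mm thick, on the housing; across it stands a steel grip bar 46 mm long, 12 mm wide, from 53 to 79 mm above the counter, one end marked red: the pointer.
- dial (a joint): Dial angle (rad), grows clockwise from above. At 0 the red pointer is towards case -x, at 1.3 (near case +y) at the middle of the green mark. Starts at 0 to 0.7. The gate's middle lies anywhere in 1.1 to 1.5, hidden; the bolt sinks in 0.3 to 0.15 before it, and from about 0.13 past it stops the dial springily (5 N m per rad). Before that, light clicks every 0.31 rad, 0.05 to 0.2 N m to turn.
- bolt (a joint): Travel of the lock's spring bolt (m): below 0.0025 while locked, about 0.0075 once it has dropped into the gate and freed the shackle; it stays there when the dial is let go. Its orange indicator, in a small black window on the housing between dial and shackle, moves with it towards the dial onto a green end.
- shackle: Loose U-shaped steel shackle, about 0.16 kg, bar 10 mm thick, legs 45 mm apart along its y axis (the case's y), 90 mm tall in all. Origin midway between the leg tips, z up towards the bow. Home: leg tips 10 mm above the counter, 35 mm deep in the lock; while locked it lifts only 1 to 2 mm.
- bow (a point): Middle of the shackle's bow (centre of the 10 mm bar), 85 mm above the leg tips, 95 mm above the counter when home. The straight top of the bow is 26 mm long along the shackle's y; pinch it from above, fingers closing along x.
- lock_top (a point): Point on top of the lock housing midway between the shackle holes, 45 mm above the counter, axes of the case. Here a dark flat hasp leaf, 26 mm wide, top at 50.5 mm, lies between the shackle's legs under the bow; its hinge barrel at case x 58, y 42 to 72 mm rises to 55 mm.
- tray: Fixed shallow aluminium hand-over tray, 200 mm (x) by 160 mm (y), 22 mm high, floor 3 to 5 mm thick. Origin under its middle, on the counter.
- cup: Loose steel cup, 60 mm across, 55 mm high, standing on the lid of the case. Origin under its middle. Leave it.
- stone: Loose grey and red whetstone 70 x 30 x 16 mm lying in a corner of the tray. Origin under its middle. Leave it.
- shaker: Loose white shaker jar, 48 mm across, 90 mm high, standing between case and tray on the robot's side. Origin under its middle. Leave it.
- spatula: Loose spatula, orange handle, 260 mm long, lying at the left side. Leave it.
- tongs: Loose steel tongs, 240 mm long, lying at the right near the robot. Leave it.

How it is judged:
On the way, in this order (a step that is already met when the one before it is completed fails the run):
1. the bolt has dropped into the dial's gate while the shackle is still home (value of joint bolt above 0.005 m and z of shackle in the frame of case below 0.02 m), for 0.2 s.
2. the shackle is out of the lock, its legs clear above the housing (z of shackle in the frame of case above 0.05 m and contact force between the fingers and shackle above 1 N), for 0.1 s.
At the end, for the whole second after the job is handed in: The gripper holds the shackle (finger force over 1 N) at rest (under 0.03 m/s), upright within 20 degrees with legs down, its origin within 50 mm of the tray's middle seen from above and 100 to 220 mm above the counter, touching neither tray nor case; the bolt is still dropped (over 5 mm) (horizontal distance between shackle and tray below 0.05 m and height (world z) of shackle between 0.1 and 0.22 m and angle between shackle's own z axis and vertical below 0.35 rad and linear speed of shackle below 0.03 m/s and contact force between the fingers and shackle above 1 N and contact force between shackle and tray below 0.1 N and contact force between shackle and case below 0.1 N and value of joint bolt above 0.005 m); the arm keeps its last pose, push and grip.
It fails at once if a bystander (cup, whetstone, shaker, spatula, tongs) is disturbed: moved more than 40 mm (distance of any of cup, stone, shaker, spatula, tongs from where it was at the start of the episode above 0.04 m).
It also fails if it takes over 58 s, if anything falls off the work surface, if the arm or the gripper's body presses on something with over 40 N, if the wrist force passes 120 N, or if a joint passes its speed limit or range.

## Robot

A 6-joint arm with a two-finger parallel gripper is mounted at the origin on the work surface. World frame = base frame: x ahead of the robot, y to its left, z up, the work surface at z = 0. Lengths are in m, angles in rad, forces in N, time in s.
With the tool pointing down it reaches from about 0.3 to 0.75 m from the base axis. Payload 8.5 kg.
Tool frame: the origin (TCP) lies between the finger pads, 19 mm behind the fingertips; this is the grasp point; z points along the fingers, y is the line along which they close (so a half turn about z gives the same grasp; the last joint's range is limited). The gripper opens to 85 mm and grips with 20 to 120 N. Pads are 22 mm wide; open, the fingers measure 114 mm over their backs; the gripper's body (76 mm by 85 mm) begins 54 mm behind the grasp point. The pads swing forward as they close: fully open they stand 13 mm farther back than shut.
Start: joints at [-1.491, 0.381, 1.297, -0, 1.464, -0.215], TCP at [0.16, -0.526, 0.25] pointing down, gripper open.
Joint ranges: [-3.11, 3.11], [-0.89, 2.33], [0.22, 2.48], [-1.42, 4.56], [0.17, 2.85], [-2.88, 2.88]. Speed limits (rad/s): [2.39, 2.39, 3.14, 3.14, 3.14, 3.14].

## Interface

Orientations are given as [roll, pitch, yaw] about the fixed x, y, z axes, in that order (R = Rz(yaw) Ry(pitch) Rx(roll)).
In Python, from bench import arm, cams gives the robot as it stands. Calls block until the motion is done:
- arm.move_ptp(position, orientation): joint-space move of the TCP to a pose.
- arm.movel(position, rotation=None, feed=0.15): straight line of the TCP; rotation=None keeps the orientation; feed is the mean speed in m/s.
- arm.set_joints(angles): joint-space move.
- arm.move_gripper(opening, grasp_force=None): finger opening in m; grasp_force is the grip in N (None keeps the last); returns when the fingers have stopped.
- arm.wait(seconds).
- arm.ik(position, orientation): joint angles nearest the present ones, or None.
- arm.get_obs(): the state.
- cams.grab_frame(name): name is "side" or "top" or "wrist"; returns (picture, depth): 384x512x3 uint8, red, green, blue; 384x512 float32, m along the optical axis (not along the pixel's ray), 0 where there is no reading.
- cams.camera_model(name): a dict with "fovy" (degrees; the focal length in pixels is half the picture's height over the tangent of half this angle, whatever the lens; pixels are square), "cx", "cy" (the principal point, pixels), "k1" (the pictures are not rectified: a ray, as slopes to the right and down, at radius r is drawn at 1 + k1 r^2 times it, then the intrinsics apply), "position" and "attitude" of the camera in the world. Camera axes: x right, y down, z forward; pixel columns grow to the right and rows downward; lengths in m; the calibration is good to about 2 mm. A picture is of the moment at which its call begins: read the wrist's pose just before it. camera_model takes no time and is no camera call; for the wrist camera it gives the pose at the moment of the call.
A pose or a line that the arm cannot do raises arm.Unreachable and nothing moves.
- arm.hand_in(): hands the job in; it is judged then, once.
The state is a dict: "time": time; "qpos": joint angles; "qvel": joint speeds; "effort": joint torques, N m; "eef_pos": TCP position; "tcp_rot": TCP orientation; "ft_force": force on the tool from outside, world axes, zero at the start; "moment": the same for the moment, N m; "opening": finger opening in m; "grip_force": force on a finger pad.
Only numpy, scipy, OpenCV 4.12 (cv2) and the standard library are available. Lean on these libraries where they do the work, as an engineer would, in place of code of your own. Each camera call takes 0.05 s, during which the arm holds its last target. There are 200 camera calls.

## Working session

There is one attempt and no reset: what is moved stays moved. The work goes in short steps, each a Python script; the robot and the scene stay as the last script left them, time stands still between calls to the robot, and variables do not carry over. Pictures are saved under pics/ and viewed, at most 10 in all, crops included, and the job is handed in when it is done.

```bash
mkdir -p pics; cat > h.py <<'E'
import numpy as np, cv2
from bench import arm, cams
from scipy.spatial.transform import Rotation as R
def att(m):
    a=np.array(m["attitude"],float)
    return a if a.shape==(3,3) else (R.from_euler('xyz',a).as_matrix() if a.size==3 else None)
def ray(m,u,v,H=384):
    f=H/2/np.tan(np.radians(m["fovy"])/2)
    d=np.stack([(np.asarray(u,float)-m["cx"])/f,(np.asarray(v,float)-m["cy"])/f],-1)
    s=d.copy()
    for _ in range(20): s=d/(1+m["k1"]*(s**2).sum(-1,keepdims=True))
    return np.concatenate([s,np.ones(s.shape[:-1]+(1,))],-1)@att(m).T
def onplane(m,u,v,z):
    r=ray(m,u,v); p=np.array(m["position"])
    return p+r*((z-p[2])/r[...,2])[...,None]
def cloud(m,u,v,d): return np.array(m["position"])+ray(m,u,v)*np.asarray(d)[...,None]
E
python3 - <<'E'
from h import *
for n in ("top","side"):
    im,d=cams.grab_frame(n); m=cams.camera_model(n); print(n,m)
    np.savez(f"{n}.npz",im=im,d=d)
    cv2.imwrite(f"pics/{n}0.png",cv2.resize(im[:,:,::-1],None,fx=1.5,fy=1.5))
print(arm.get_obs())
E
```

```text
top {'fovy': 47.8484216442584, 'cx': 256.51845548736, 'cy': 193.5389384609793, 'k1': -0.11206497976786536, 'position': array([0.2113843 , 0.03709577, 1.66722216]), 'attitude': array([-2.95247408, -0.01324225, -1.57321386])}
side {'fovy': 44.59295763566294, 'cx': 252.9791260787633, 'cy': 189.1164468905279, 'k1': -0.10043652400592754, 'position': array([-0.09507715,  0.66714995,  1.11035294]), 'attitude': array([-2.43363006, -0.00374659, -2.35420171])}
{'time': 0.1, 'qpos': array([-1.49130463e+00,  3.81112107e-01,  1.29817469e+00, -2.05902478e-05,
        1.46361270e+00, -2.15274230e-01]), 'qvel': array([-0.0018826 ,  0.00043749, -0.00368645, -0.00234165, -0.00028408,
        0.00136388]), 'effort': array([ 3.33930788e-03, -4.49224412e+01, -2.31657135e+01, -1.26948999e-04,
        3.64366373e-03, -3.61571381e-05]), 'eef_pos': array([ 0.15977006, -0.52602287,  0.24948584]), 'tcp_rot': array([-3.14031160e+00, -2.59165636e-04,  2.94767982e-01]), 'ft_force': array([ 0.48131884, -1.09562247,  0.20667917]), 'moment': array([ 0.04606122,  0.01043549, -0.01340525]), 'grip_force': 0.0, 'opening': 0.08519797553818458}
```

View pics/top0.png

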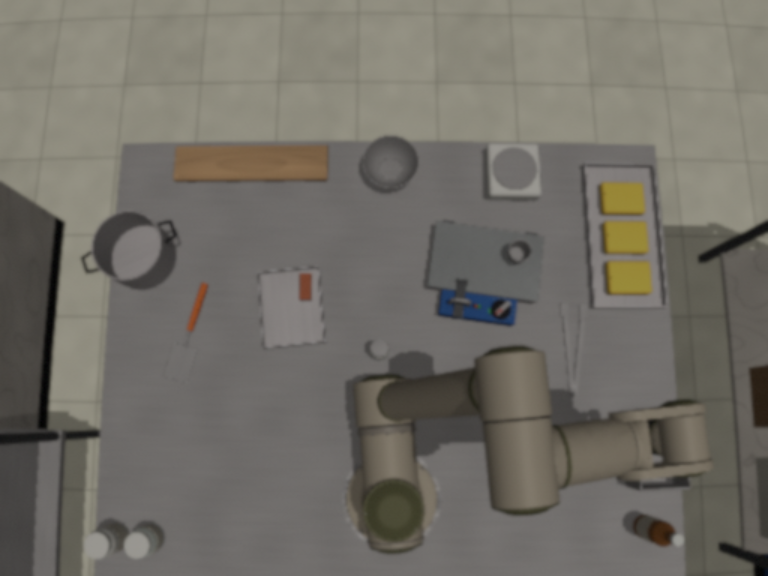

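View pics/side0.png

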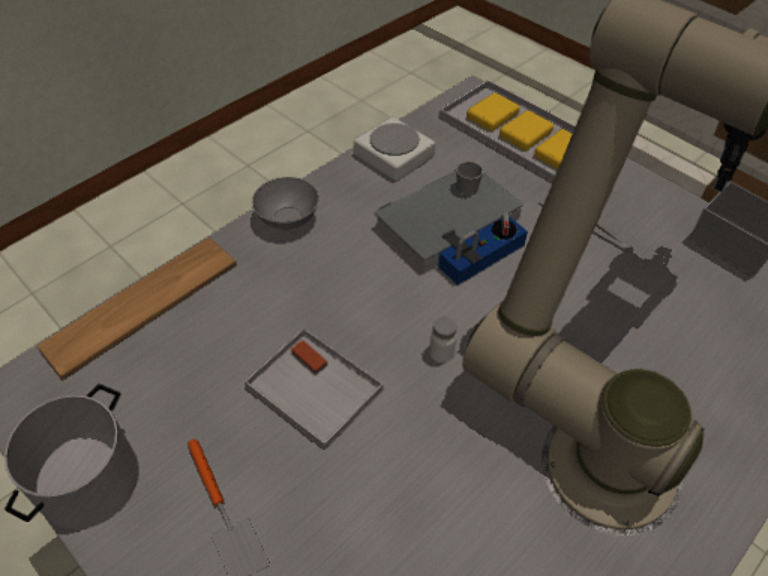

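The top view shows the blue housing at about (318,205) in native pixels, with the case behind it and to the robot's right. The tray is at about (195,205), and the shaker at (251,233) is between them on the robot's side. The side view agrees, with the dial at the right end of the housing and the cup on the lid. Next I'll measure the housing and tray.

```bash
python3 - <<'E'
from h import *
for n in("top","side"):
    z=np.load(n+".npz"); im,d=z["im"],z["d"]; m=cams.camera_model(n)
    hsv=cv2.cvtColor(im,cv2.COLOR_RGB2HSV)
    b=cv2.inRange(hsv,(100,120,40),(130,255,255))
    v,u=np.nonzero(b)
    P=cloud(m,u,v,d[v,u]); k=(abs(P[:,2]-.045)<.012)&(P[:,0]>0.2); 
    print(n,len(k),k.sum(),np.median(P[k],0))
    Q=onplane(m,u[k],v[k],.045)[:,:2].astype(np.float32)
    print(cv2.minAreaRect(Q)); print(cv2.boxPoints(cv2.minAreaRect(Q)))
    if n=="top":
        U,V=np.meshgrid(np.arange(512),np.arange(384)); C=cloud(m,U,V,d)
        # tray: bright region in neighbourhood
        roi=(U>160)&(U<230)&(V>165)&(V<245)
        t=(roi&(C[...,2]>.012)&(C[...,2]<.04))
        print("tray rim px",t.sum())
        g=im.mean(2); print("grey in/out",g[215,195],g[215,225],g[215,165], C[215,195,2],C[215,225,2])
        br=((roi)&(g>g[215,225]+8)).astype(np.uint8)
        c=max(cv2.findContours(br,0,2)[0],key=cv2.contourArea)[:,0]
        print("tray",cv2.minAreaRect(onplane(m,c[:,0],c[:,1],.015)[:,:2].astype(np.float32)))
        vv,uu=np.nonzero(t); 
        if len(vv)>50: print("tray depth",cv2.minAreaRect(C[t][:,:2].astype(np.float32)))
        sh=(U>235)&(U<268)&(V>215)&(V<250)&(C[...,2]>.06); print("shaker",np.median(C[sh],0),C[sh][:,2].max())
E
```

```text
top 495 481 [ 0.47664741 -0.21976587  0.04499744]
((0.4800536036491394, -0.21922005712985992), (0.19019080698490143, 0.06423120200634003), 81.69783782958984)
[[ 0.4345434  -0.3086816 ]
 [ 0.4981015  -0.31795618]
 [ 0.52556384 -0.1297585 ]
 [ 0.4620057  -0.12048393]]
tray rim px 334
grey in/out 129.66666666666666 107.0 106.66666666666667 0.0031262939381413446 0.0036724840157580374
tray ((0.48282545804977417, 0.2548024356365204), (0.19088034331798553, 0.15161661803722382), 5.863559722900391)
tray depth ((0.4858119785785675, 0.25864657759666443), (0.20254571735858917, 0.16199886798858643), 5.793381690979004)
shaker [0.36978685 0.02871658 0.08999634] 1.667222161292725
side 749 526 [ 0.47173361 -0.20971547  0.04227429]
((0.4740734100341797, -0.21584825217723846), (0.19670194387435913, 0.07172385603189468), 82.0947494506836)
[[ 0.42502555 -0.3083323 ]
 [ 0.49606782 -0.31819686]
 [ 0.52312124 -0.12336421]
 [ 0.452079   -0.11349964]]
```

```bash
python3 - <<'E'
from h import *
yaw=np.radians(-8.3)
arm.move_ptp([0.42,-0.22,0.27],[np.pi,0,yaw])
m=cams.camera_model("wrist"); im,d=cams.grab_frame("wrist"); print(m, arm.get_obs()["time"],arm.get_obs()["qpos"])
import pickle; pickle.dump((m,im,d),open("w1.pkl","wb"))
cv2.imwrite("pics/w1.png",cv2.resize(im[:,:,::-1],None,fx=1.5,fy=1.5))
E
```

```text
{'fovy': 67.00994995595278, 'cx': 256.2232971929701, 'cy': 188.473082167125, 'k1': -0.07285562669690189, 'position': array([ 0.49770913, -0.23270021,  0.39377965]), 'attitude': array([ 2.82926640e+00,  4.90982286e-04, -1.71550117e+00])} 1.6417 [-7.34363934e-01  2.32101021e-01  1.45825165e+00 -9.45183487e-05
  1.45130614e+00  9.82180790e-01]
```

View pics/w1.png

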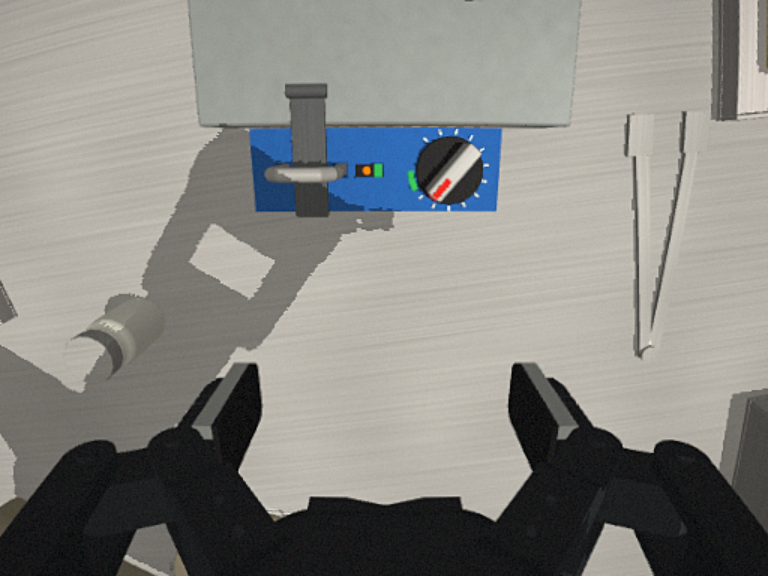

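The wrist view shows the dial at (450,171), with its red bar end at (441,190). The green mark is at (412,180) and the bolt window at (369,171). The shackle bow runs from (268,173) to (345,171). Next I'll measure these from depth.

```bash
python3 - <<'E'
from h import *
import pickle; m,im,d=pickle.load(open("w1.pkl","rb"))
U,V=np.meshgrid(np.arange(512),np.arange(384)); C=cloud(m,U,V,d); ok=(V<230)&(d>0)
hsv=cv2.cvtColor(im,cv2.COLOR_RGB2HSV); 
b=ok&(cv2.inRange(hsv,(100,120,40),(130,255,255))>0)
print("blue z",np.median(C[b][:,2]))
bb=b&(abs(C[...,2]-.045)<.006)
Q=onplane(m,U[bb],V[bb],.045)[:,:2].astype(np.float32); r=cv2.minAreaRect(Q); print(r)
bx=cv2.boxPoints(r); e=max([(bx[1]-bx[0]),(bx[2]-bx[1])],key=np.linalg.norm); e=e/np.linalg.norm(e); e*=np.sign(e[1])
yaw=np.arctan2(-e[0],e[1]); O=np.array(r[0])-.007*e; X=np.array([e[1],-e[0]])
print("yaw",np.degrees(yaw),"origin",O,"dial",O-.05*e,"bow",O+.0575*e)
def cf(P): return np.stack([(P[...,:2]-O)@X,(P[...,:2]-O)@e],-1)
c=cf(C)
bar=ok&(c[...,1]<-.01)&(c[...,1]>-.09)&(abs(c[...,0])<.032)&(C[...,2]>.073)&(C[...,2]<.09)
Q=C[bar][:,:2].astype(np.float32); r=cv2.minAreaRect(Q); print("bar",bar.sum(),np.median(C[bar][:,2]),r,cf(np.array(r[0])))
red=bar&((cv2.inRange(hsv,(0,120,80),(8,255,255))|cv2.inRange(hsv,(172,120,80),(180,255,255)))>0)
rc=cf(C[red]).mean(0); v=rc-cf(np.array(r[0])); print("red",red.sum(),rc,"angle", np.arctan2(v[1],-v[0]))
pb=cv2.PCACompute(cf(C[bar]).astype(np.float32),None)[1][0]; print("pca",pb,np.arctan2(abs(pb[1]),abs(pb[0])))
sh=ok&(c[...,1]>.01)&(c[...,1]<.1)&(abs(c[...,0])<.03)&(C[...,2]>.075)
q=cf(C[sh]); print("bow",sh.sum(),np.median(C[sh][:,2]),C[sh][:,2].max(),q.min(0),q.max(0),q.mean(0),cv2.PCACompute(q.astype(np.float32),None)[1][0])
E
```

```text
blue z 0.04497557912300468
((0.4792041480541229, -0.22242635488510132), (0.19376638531684875, 0.06335410475730896), 81.8289566040039)
yaw -8.171059 origin [ 0.47820925 -0.22935529] dial [ 0.4711028 -0.2788477] bow [ 0.48638166 -0.17243902]
bar 502 0.07879073764128555 ((0.47106775641441345, -0.27863559126853943), (0.01285389345139265, 0.04614368826150894), 42.140525817871094) [-6.48310267e-05 -4.97950250e-02]
red 63 [-0.01133561 -0.04064093] angle 0.6821345653959814
pca [ 0.7693855  -0.63878465] 0.69291764
bow 473 0.09805083521933655 0.10224192711677632 [-0.00501959  0.02992489] [0.0053426  0.08160555] [0.00041689 0.05415204] [-0.01336982  0.99991065]
```

The measurements agree with the given sizes: the bar is at z 0.079 and 46 x 13 mm, the housing is 194 x 63 mm, and the bow centre is at y 0.0575. The dial starts at about 0.69 rad. Now I'll grip the bar and turn it.

```bash
python3 - <<'E'
from h import *
yaw=-0.1426; D=[0.4711,-0.2788]; th0=0.69; ty=yaw-th0+np.pi
arm.move_gripper(0.045)
arm.move_ptp([*D,0.15],[np.pi,0,ty])
arm.movel([*D,0.076],feed=0.08)
o=arm.get_obs(); print(o["time"],o["eef_pos"],o["tcp_rot"],o["qpos"])
arm.move_gripper(0.0,60)
o=arm.get_obs(); print("grip",o["opening"],o["grip_force"],o["ft_force"],o["moment"])
q0=np.array(o["qpos"]); m0=o["moment"][2]
for i in range(1,36):
    a=0.03*i; q=q0.copy(); q[5]+=a; arm.set_joints(q)
    o=arm.get_obs(); mz=o["moment"][2]-m0
    print(round(th0+a,2),round(o["qpos"][5]-q0[5],3),round(mz,3),np.round(o["ft_force"],1),round(o["time"],2))
    if abs(mz)>0.45 and a>0.3: break
m=cams.camera_model("wrist"); im,d=cams.grab_frame("wrist")
cv2.imwrite("pics/w2.png",cv2.resize(im[:,:,::-1],None,fx=1.5,fy=1.5))
E
```

```text
5.3083 [ 0.47131935 -0.27898265  0.0764753 ] [3.14151832e+00 1.00069005e-03 2.30903504e+00] [-7.50667503e-01  5.63609689e-01  1.54779116e+00 -9.07107317e-06
  1.02918838e+00 -1.48890158e+00]
grip 0.010514853741032087 59.20465350151062 [-0.68286059  1.68524861  5.6107075 ] [0.19393168 0.08733969 0.07341917]
0.72 0.03 -0.151 [-1.3  0.2  2.4] 5.96
0.75 0.059 -0.14 [-0.6  0.9  2.3] 6.21
0.78 0.089 -0.136 [-1.3  0.2  3.4] 6.46
0.81 0.119 -0.221 [-1.2  0.7  3.1] 6.71
0.84 0.149 -0.281 [-2.5  0.7  2.4] 6.96
0.87 0.179 -0.167 [-2.5  0.1  3.5] 7.21
0.9 0.209 -0.242 [-3.   0.4  3.9] 7.46
0.93 0.239 -0.221 [-3.  -0.5  4.1] 7.71
0.96 0.269 -0.196 [-4.  -0.9  4.3] 7.96
0.99 0.299 -0.285 [-4.3 -0.4  4.1] 8.21
1.02 0.329 -0.25 [-4.3 -1.2  3.8] 8.46
1.05 0.359 -0.224 [-4.8 -0.6  4.5] 8.71
1.08 0.389 -0.171 [-5.  -1.4  5.3] 8.96
1.11 0.419 -0.103 [-4.2 -2.   4.9] 9.21
1.14 0.449 -0.089 [-4.9 -1.9  4.9] 9.46
1.17 0.479 -0.069 [-5.2 -1.9  6.1] 9.71
1.2 0.509 -0.173 [-5.8 -0.8  4.6] 9.96
1.23 0.539 -0.158 [-5.  -1.6  5.1] 10.21
1.26 0.569 -0.169 [-4.8 -1.7  4.8] 10.46
1.29 0.599 -0.102 [-5.6 -1.8  5.1] 10.71
1.32 0.629 -0.172 [-5.5 -1.5  5. ] 10.96
1.35 0.659 -0.119 [-6.7 -1.6  5. ] 11.21
1.38 0.689 -0.092 [-6.7 -1.9  5. ] 11.46
1.41 0.719 -0.014 [-5.4 -1.6  5.1] 11.71
1.44 0.748 0.155 [-5.6 -1.5  5.3] 11.96
1.47 0.778 0.347 [-5.3 -1.6  5.3] 12.21
1.5 0.808 0.481 [-5.5 -1.6  4.7] 12.46
```

View pics/w2.png

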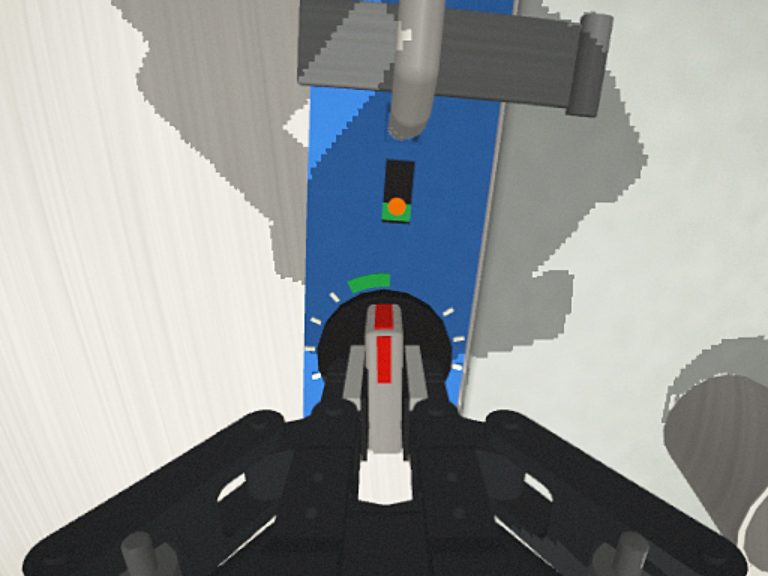

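The wrist view shows the orange bolt spot at (397,207) on the green end of its window, and the moment rose at the stop, so the bolt is in. I'll ease the dial back slightly, release it, and take the shackle.

```bash
python3 - <<'E'
from h import *
yaw=-0.1426; B=[0.4864,-0.1724]; ty=yaw-np.pi/2+np.pi
o=arm.get_obs(); q=np.array(o["qpos"]); q[5]-=0.09; arm.set_joints(q)
arm.move_gripper(0.045)
p=arm.get_obs()["eef_pos"]; arm.movel([p[0],p[1],0.16],feed=0.12)
arm.move_ptp([*B,0.16],[np.pi,0,ty])
arm.movel([*B,0.094],feed=0.08)
o=arm.get_obs(); print(o["eef_pos"],o["tcp_rot"],o["ft_force"])
arm.move_gripper(0.0,60)
o=arm.get_obs(); print("grip",o["opening"],o["grip_force"],o["ft_force"],o["time"])
for z in (0.100,0.110,0.125,0.145):
    arm.movel([*B,z],feed=0.03); o=arm.get_obs(); print(z,o["eef_pos"],o["ft_force"],o["opening"])
    if np.linalg.norm(o["ft_force"])>30: print("STUCK"); break
else:
    arm.movel([*B,0.245],feed=0.1)
m=cams.camera_model("wrist"); im,d=cams.grab_frame("wrist"); o=arm.get_obs(); print(o["eef_pos"],o["ft_force"],o["opening"],o["grip_force"],o["time"])
cv2.imwrite("pics/w3.png",cv2.resize(im[:,:,::-1],None,fx=1.5,fy=1.5))
E
```

```text
[ 0.48662573 -0.17260471  0.09439167] [3.14078017e+00 3.49309722e-04 1.42808721e+00] [-0.08532297 -0.24311658  0.37301626]
grip 0.007755169083445831 58.56632798735518 [-0.08741221  1.17586462  3.74353631] 15.9333
0.1 [ 0.48634212 -0.17239721  0.10004391] [ 0.28704328  0.01768974 -1.76235188] 0.007640720222092614
0.11 [ 0.48640549 -0.17241968  0.11012746] [ 0.42604408 -0.36110301 -0.44762321] 0.008118446401369364
0.125 [ 0.48634741 -0.17235662  0.12499749] [-0.06256958  0.59834206 -1.54542701] 0.007890340188848967
0.145 [ 0.48632908 -0.17234903  0.14488842] [-0.0598275   0.21987691 -0.97918262] 0.00769034386996134
[ 0.48619748 -0.17229202  0.24435476] [-0.44380677  0.0686907  -1.49705372] 0.00812188581381361 58.40441708186951 19.4333
```

View pics/w3.png

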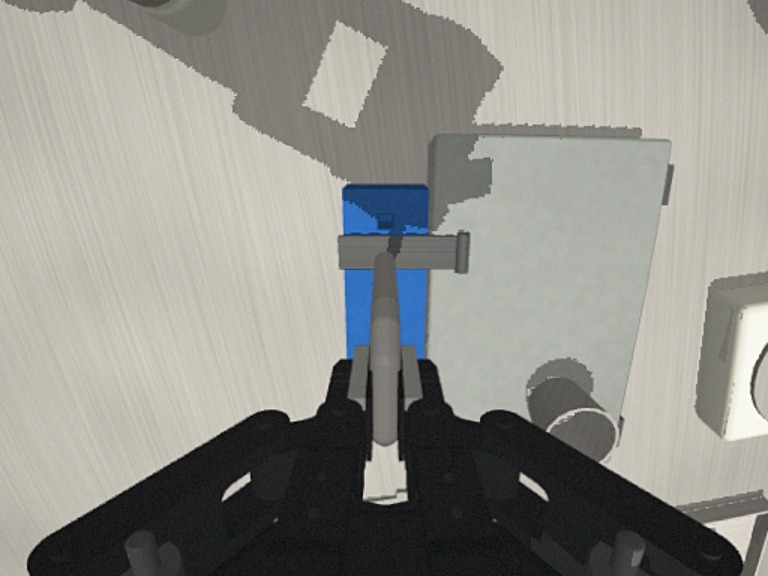

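The shackle is out of the lock and upright between the pads at (385,345), and the cup at (570,400) hasn't moved. Next I'll carry it to the tray.

```bash
python3 - <<'E'
from h import *
arm.movel([0.4858,0.2586,0.25],feed=0.12); arm.wait(0.8)
o=arm.get_obs(); print(o["eef_pos"],o["tcp_rot"],o["ft_force"],o["opening"],o["grip_force"],o["time"])
im,d=cams.grab_frame("side"); cv2.imwrite("pics/s4.png",cv2.resize(im[:,:,::-1],None,fx=1.5,fy=1.5))
E
```

```text
[0.48580133 0.25859289 0.24999938] [ 3.14157524e+00 -1.08691463e-05  1.42817775e+00] [-0.97515394  0.15628813 -1.24191486] 0.007572265793063352 58.404015757172836 23.975
```

View pics/s4.png

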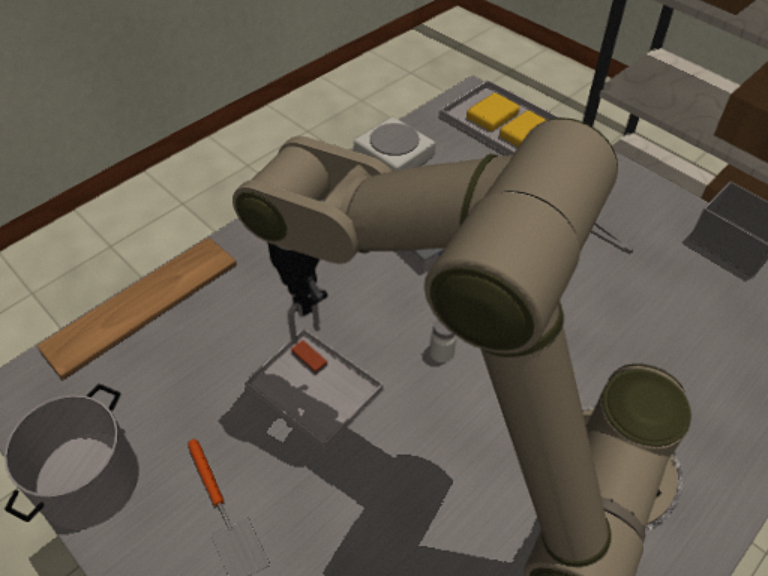

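The side view shows the shackle held upright, legs down, at about (305,320) over the tray. The shaker, whetstone and spatula haven't moved.

```bash
python3 -c "
from bench import arm
print(arm.hand_in())"
```

```text
the job is handed in; nothing more can be done
None
```

I unlocked the case, pulled the shackle out, and handed the job in at about 24 s with the gripper holding the shackle upright over the middle of the tray, leg tips about 0.165 m above the counter; the hand-in call returned no verdict.

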